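# Pack the ink case and light the drawing

## Robot

A 6-joint arm with a two-finger parallel gripper is mounted at the origin on the work surface. World frame = base frame: x ahead of the robot, y to its left, z up, the work surface at z = 0. Lengths are in m, angles in rad, forces in N, time in s.
With the tool pointing down it reaches from about 0.35 to 0.975 m from the base axis. Payload 4.9 kg.
Tool frame: the origin (TCP) lies at the very end of the fingers, on their centre line; the grasp point (between the pads) lies 19 mm behind it; z points along the fingers, y is the line along which they close (so a half turn about z gives the same grasp; the last joint's range is limited). The gripper opens to 85 mm and grips with 20 to 120 N. Pads are 22 mm wide; open, the fingers measure 114 mm over their backs; the gripper's body (76 mm by 85 mm) begins 54 mm behind the grasp point. The pads swing forward as they close: fully open they stand 13 mm farther back than shut.
Start: joints at [-1.23, 0.053, 1.613, -0, 1.476, -0.119], TCP at [0.277, -0.56, 0.231] pointing down, gripper open.
Joint ranges: [-3.01, 3.01], [-1.01, 2.22], [0.06, 2.58], [-1.02, 4.17], [0.09, 2.62], [-3.14, 3.14]. Speed limits (rad/s): [2.57, 2.57, 3.14, 3.14, 3.14, 3.14].

## Interface

Orientations are given as a unit quaternion [w, x, y, z].
In Python, from plant import manip gives the robot as it stands.
- The arm moves only by the tool play_rows, never from a script. Its argument "series" is a list that holds one entry, the list of rows, each a list of 7 numbers: the shift along the world's x, y, z in m, then the turn, a rotation vector about the world's x, y, z in degrees, then the opening, from 0 (shut) to 1 (fully open). In form: [[[dx, dy, dz, rx, ry, rz, grip], ...]]. A call has 1 to 10 rows; each row shifts and turns the commanded pose from where the row before left it; what a row does not reach is not made up. A row lasts 1/10 s, in which the tool goes at most 50 mm and 8.59 degrees, less where a joint would pass 70% of its speed; a pose out of reach is approached as far as the arm can. A call with a gripper value outside its range is refused whole. The fingers move at their own pace and stop on an object; the grip force is fixed at half the most. Time passes only in rows, so rows that do not move let the fingers close. It gives the time, the measured TCP pose, the force, the opening and the grip force at its end, in the units of the state.
- manip.state(): the state, without advancing time (a new reading comes with each control period).
- manip.grab_frame(name): name is "scene" or "top" or "wrist"; returns a dict with "frame" (400x640x3 uint8, blue, green, red), "mtx" (3x3 intrinsics, pixels), "R" (3x3) and "t" (3): a world point X has camera coordinates R X + t. Camera axes: x right, y down, z forward; pixel columns grow to the right and rows downward; lengths in m; the calibration is good to about 2 mm. The wrist camera is an equidistant fisheye: a pixel r from the principal point sees the ray r / f radians off the axis. A picture is of the moment at which its call begins. There is no depth.
- manip.job_done(): hands the job in; it is judged then, once.
The state is a dict: "time": time; "joint_pos": joint angles; "joint_vel": joint speeds; "joint_efforts": joint torques, N m; "tool_pos": TCP position; "tool_rot": TCP orientation; "contact_force": force on the tool from outside, world axes, zero at the start; "ft_torque": the same for the moment, N m; "gripper_width": opening from 0.0 (shut) to 1.0 (fully open); "grasp_force": force on a finger pad.
Only numpy, scipy, OpenCV 4.12 (cv2) and the standard library are available. Lean on these libraries where they do the work, as an engineer would, in place of code of your own. Each camera call takes 0.05 s, during which the arm holds its last target. There are 200 camera calls.

## Task

The lamp hangs low over the ink case: swing it right across to the far side of the drawing from the case, clear of the sheet, and leave it there while you pack. Take the spray can, too tall for the case, out and stand it upright on the bench off the drawing, stand every ink jar from the drawing in its own pocket of the case, and put the lid on so that it sits fully down on the ledge. Only then swing the lamp back so that its shade hangs straight over the red disc in the middle of the drawing, and leave the brush pot, bottle and bowl where they are.

Things in the scene. Friction and masses are not known exactly. Their poses are not given: they have to be found in the camera images.
- case: Open wooden ink case, fixed. Origin: centre of its underside; x along its long side, z up. Tray 228 (x) x 155 (y) mm outside, walls 7 thick, top at z = 46; floor top at z = 8. Dividers 5 thick, top at z = 40, make six 68 x 68 mm pockets centred at x = -73, 0, 73 and y = -36.5, 36.5 mm.
- case_seat (a point): Centre of the case at the height of its ledge: a 13 mm wide rim round the outside of the tray (254 x 181 mm overall), top 30 mm above the bench, on which the lid's rim rests.
- lid: Loose wooden lid, 0.38 kg, right way up on the bench: hood 250 (x) x 177 (y) x 60 mm, walls and top 6 thick, inside 238 x 165 x 54 deep. Origin: centre of its lower rim; x along its long side, z up. Goes over the tray with 5 mm play each side, either way round; seated, its origin is at case_seat. It seats only if all in the case is lower than 84 mm above the bench.
- lid_handle (a point): Middle of the steel bar handle on the lid: bar along the lid's x, 110 long, 16 wide, 14 high, this point 87 mm above the lid's lower rim and 27 above its top; two feet 14 thick at x = +-48 mm, so 22 mm are free under the bar.
- drawing: The drawing: a square white sheet 220 x 220 x 3 mm fixed on the bench, with a red disc of 68 mm diameter printed in its middle and small dots round it. Origin: centre of its underside. Its +y side looks towards the ink case, its -y side away from it, to free bench.
- drawing_middle (a point): Centre of the printed red disc, on top of the sheet.
- spray_can: Upright can of spray fixative, 0.16 kg, 45 mm diameter, 130 tall (aluminium body 100 with a green band, green cap 38 mm diameter on the top 30). It stands in one of the pockets at the start and is too tall for the lid. Origin: centre of its underside, z up.
- lamp_grip (a point): On the axis of the upright black socket (34 mm diameter, 258 to 313 above the bench) on the lamp's orange shade, 295 above the bench; marks where the lamp is. Shade 124 mm wide, rim 190 above the bench. The lamp stays where it is left; moving it takes 2 to 5 N sideways here. The socket turns with the second arm, so it slips round in the grip.
- lamp_arm: The lamp's second arm with the shade. Origin: at bench height under its pivot (black knuckle 32 mm diameter, up to 257 above the bench); x points away from the shade, whose axis lies at x = -280 mm; bar at 240 to 256 height. Its pivot turns stiffly on the first arm, from nearly in line with that to folded about 145 degrees clockwise (from above).
- lamp: The lamp's round orange foot (150 mm diameter, 26 high, fixed) beyond the drawing, with its post (18 mm diameter). Origin: centre of its underside, z up. On top of the post the first arm turns stiffly: a bar at 216 to 234 mm above the bench, running straight from the post to the second arm's pivot, 320 mm away.
- brush_pot: Bystander: copper pot of brushes, 72 mm diameter, 90 high, brushes up to 200 mm. Origin: centre of its underside.
- oil_bottle: Bystander: amber glass bottle, 60 mm diameter, 160 tall. Origin: centre of its underside.
- ink_bowl: Bystander: white ceramic bowl, 90 mm diameter, 45 high. Origin: centre of its underside.
- jar_a: Ink jar, red with paper label: body 56 mm diameter, 48 high, white cap 38 mm diameter, 22 high on top (70 in all), 0.15 kg. Origin: centre of its underside, z up. Stands on the drawing at the start; may be absent.
- jar_b: Ink jar, blue with paper label: body 56 mm diameter, 48 high, white cap 38 mm diameter, 22 high on top (70 in all), 0.15 kg. Origin: centre of its underside, z up. Stands on the drawing at the start; may be absent.
- jar_c: Ink jar, black with paper label: body 56 mm diameter, 48 high, white cap 38 mm diameter, 22 high on top (70 in all), 0.15 kg. Origin: centre of its underside, z up. Stands on the drawing at the start; may be absent.
- jar_d: Ink jar, yellow with paper label: body 56 mm diameter, 48 high, white cap 38 mm diameter, 22 high on top (70 in all), 0.15 kg. Origin: centre of its underside, z up. Stands on the drawing at the start; may be absent.
- jar_e: Ink jar, green with paper label: body 56 mm diameter, 48 high, white cap 38 mm diameter, 22 high on top (70 in all), 0.15 kg. Origin: centre of its underside, z up. Stands on the drawing at the start; may be absent.
- jar_f: Ink jar, copper-brown with paper label: body 56 mm diameter, 48 high, white cap 38 mm diameter, 22 high on top (70 in all), 0.15 kg. Origin: centre of its underside, z up. Always present, already in a pocket of the case at the start.
There are look-alikes about, which are no part of the job. Leave any turquoise look-alike of the jar_c alone.

How it is judged:
By the outcome, as a careful person would: the job done as asked, in the order asked, and still so for the second after the job is handed in, with the robot touching nothing.
Of jar_a, jar_b, jar_c, jar_d, jar_e only 3 to 5 are there at a start; the rules pass over those that are not, and their reading is None.
At some moment in a run one of jar_a, jar_b, jar_c, jar_d, jar_e may be knocked a few centimetres aside while the robot is not near it.
It also fails if it takes over 210 s, if anything falls off the work surface, if the arm or the gripper's body presses on something with over 40 N, if the wrist force passes 120 N, or if a joint passes its speed limit or range.

## Working session

There is one attempt and no reset: what is moved stays moved. The work goes in short steps, Python scripts to look and compute and a tool call to move; the robot and the scene stay as the last step left them, time stands still between calls to the robot, and variables do not carry over. Pictures are saved under pics/ and viewed, at most 14 in all, crops included, and the job is handed in when it is done.

Besides the shell and the picture viewer there is one more tool, called after "Call:" as a command line: name --argument value ..., lists and objects as JSON in quotes. play_rows: Moves the arm, as the interface text tells. Its arguments: {"type":"object","properties":{"series":{"type":"array"}},"required":["series"]}

```bash
ls; mkdir -p pics
cat > h.py <<'E'
import numpy as np, cv2
from plant import manip
def grab(n,fn=None):
    f=manip.grab_frame(n)
    if fn: cv2.imwrite('pics/'+fn,f['frame'])
    np.savez('cam_%s.npz'%n,**{k:np.array(f[k]) for k in f}); return f
def load(n): return dict(np.load('cam_%s.npz'%n))
def px(c,u,v,z):
    "pixel -> world point at height z"
    R,t,K=c['R'],np.array(c['t']).ravel(),c['mtx']
    d=R.T@np.linalg.inv(K)@np.array([u,v,1.]); o=-R.T@t
    return (o+d*(z-o[2])/d[2])
def proj(c,X):
    p=c['mtx']@(c['R']@np.array(X)+np.array(c['t']).ravel()); return p[:2]/p[2]
E
python3 - <<'E'
from h import *
s=grab('scene','s0.png');t=grab('top','t0.png')
print(manip.state())
for c in(s,t): print(c['mtx'],-c['R'].T@np.array(c['t']).ravel())
E
```

```text
pics
{'time': 0.1, 'joint_pos': array([-1.22998872e+00,  5.33083382e-02,  1.61417094e+00,  3.18474183e-05,
        1.47603161e+00, -1.19003867e-01]), 'joint_vel': array([ 0.00045008, -0.00247727, -0.00300153,  0.00205283,  0.0010063 ,
       -0.00071668]), 'joint_efforts': array([-6.07759739e-04, -3.94906282e+01, -3.71363032e+01, -9.08789434e-05,
        3.91087029e-03,  4.40383431e-06]), 'tool_pos': array([ 0.27717382, -0.55953397,  0.23016662]), 'tool_rot': array([-9.54978002e-04,  9.73687779e-01,  2.27884157e-01, -9.03964055e-05]), 'contact_force': array([-1.07695949, -0.66359825, -0.18298618]), 'ft_torque': array([0.03504704, 0.06211528, 0.02583658]), 'grasp_force': 0.0, 'gripper_width': 0.9997676756471239}
[[493.03038687   0.         327.05085923]
 [  0.         493.03038687 201.99086481]
 [  0.           0.           1.        ]] [ 1.48105726 -0.48534813  0.89057754]
[[491.04386345   0.         318.37817365]
 [  0.         491.04386345 199.20315368]
 [  0.           0.           1.        ]] [ 0.30824961 -0.01203636  1.46888175]
```

View pics/t0.png

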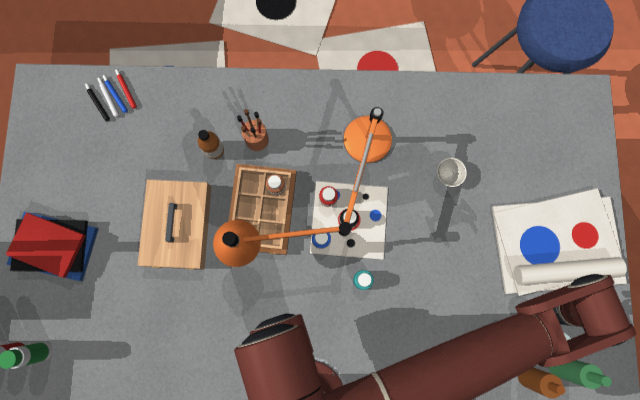

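View pics/s0.png

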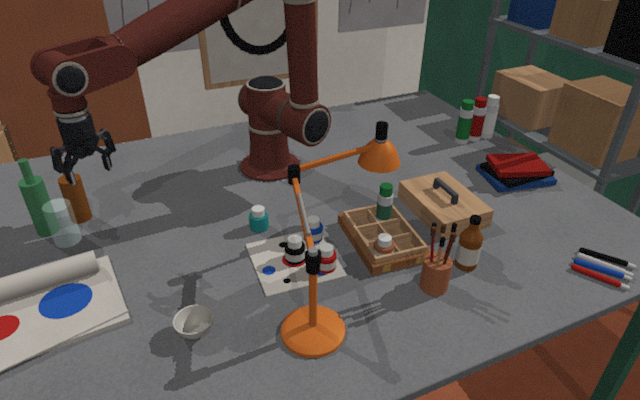

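Run:
```python
from h import *
t=load('top');f=t['frame']
cv2.imwrite('pics/t0c.png',cv2.resize(f[100:300,130:410],None,fx=2.85,fy=2.85,interpolation=cv2.INTER_CUBIC))
```

```text
(no output)
```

View pics/t0c.png

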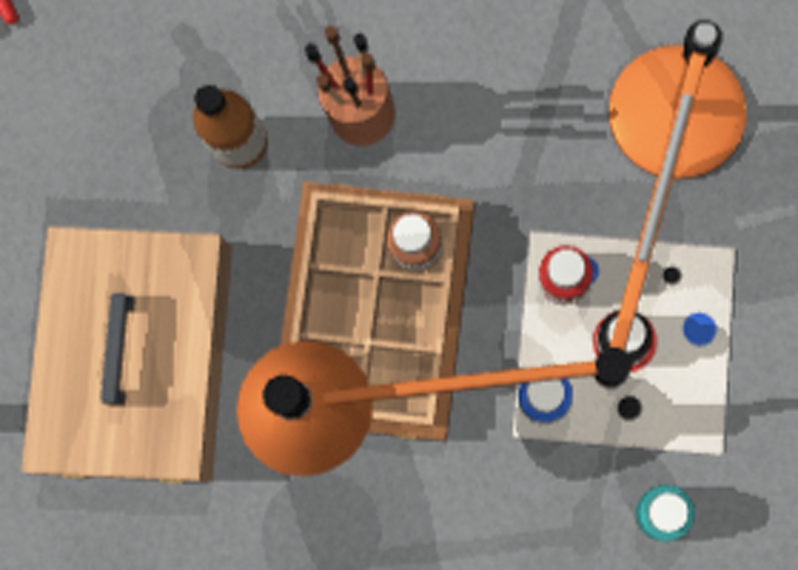

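```bash
cat >> h.py <<'E'
def crop(c,u,v,z): return px(c,130+u/2.85,100+v/2.85,z)
E
python3 - <<'E'
from h import *
np.set_printoptions(precision=4,suppress=True)
t=load('top')
pts=dict(red=(566,268,.073),black=(625,335,.073),blue=(545,393,.073),turq=(665,513,.07),socket=(286,397,.313),knuck=(613,366,.257),post=(704,34,.25),foot=(678,112,.026),jarf=(411,233,.078),
d1=(530,233,.003),d2=(737,246,.003),d3=(723,455,.003),d4=(514,437,.003),
c1=(304,184,.046),c2=(473,199,.046),c4=(445,439,.046),c1l=(304,184,.03),c2l=(473,199,.03),c4l=(445,439,.03),p1=(446,276,.04),p2=(311,266,.04),
p3=(436,352,.04),pc=(374,271,.04),pc2=(366,344,.04),
l1=(47,228,.06),l2=(221,235,.06),l3=(203,481,.06),l4=(22,472,.06),h1=(121,298,.094),h2=(111,400,.094),bottle=(210,100,.16),pot=(352,80,.09))
for k,(u,v,z) in pts.items(): print(k,crop(t,u,v,z)[:2])
s=load('scene')
print('can top',px(s,386,187,.138)[:2],'can capbase', px(s,386,196,.108)[:2])
print('sock', px(s,381,126,.313)[:2],'red',px(s,328,249,.073)[:2],'blue',px(s,314,222,.073)[:2],'blk',px(s,295,240,.073)[:2],'knuck',px(s,294,170,.257)[:2])
print('bowl',px(t,451,172,.045)[:2])
E
```

```text
red [ 0.578  -0.0491]
black [ 0.5103 -0.1094]
blue [ 0.4504 -0.0296]
turq [ 0.3339 -0.1499]
socket [0.4191 0.1873]
knuck [ 0.4562 -0.0862]
post [ 0.7642 -0.1681]
foot [ 0.7595 -0.1684]
jarf [0.6105 0.109 ]
d1 [ 0.629  -0.0119]
d2 [ 0.6187 -0.2338]
d3 [ 0.3958 -0.217 ]
d4 [0.4109 0.0012]
c1 [0.6678 0.2252]
c2 [0.6549 0.0482]
c4 [0.4048 0.0706]
c1l [0.6719 0.2279]
c2l [0.6588 0.0489]
c4l [0.4059 0.0715]
p1 [0.5737 0.0745]
p2 [0.5818 0.2149]
p3 [0.4941 0.0826]
pc [0.5777 0.1494]
pc2 [0.5012 0.1548]
l1 [0.613  0.4844]
l2 [0.6088 0.3056]
l3 [0.3582 0.3094]
l4 [0.3642 0.4897]
h1 [0.5358 0.3935]
h2 [0.4343 0.3963]
bottle [0.7214 0.3012]
pot [0.7675 0.1736]
can top [0.4782 0.1875] can capbase [0.4803 0.1891]
sock [0.4377 0.1792] red [ 0.5905 -0.0484] blue [ 0.4679 -0.0335] blk [ 0.5208 -0.1123] knuck [ 0.4726 -0.0912]
bowl [ 0.6567 -0.4143]
```

Candidates: the lamp socket (top 230,239) is unique. Jars: red (329,194), black (349,218) and blue (321,238) are on the sheet; turquoise (363,280) is the look-alike, to be left alone. Copper jar_f (274,182) is in its pocket. The can is under the shade in the case (scene 386,195), and the green bottles at scene (465,120) and (35,200) are not it. I start with the lamp.

Call:
play_rows --series '[[[0, 0, 0.045, 0, 0, -2, 1], [0, 0, 0.045, 0, 0, -2, 1], [0, 0, 0.045, 0, 0, -2, 1], [0, 0, 0.045, 0, 0, -2, 1], [0.009, 0.047, 0, 0, 0, -2, 1], [0.009, 0.047, 0, 0, 0, -2, 1], [0.009, 0.047, 0, 0, 0, -2, 1], [0.009, 0.047, 0, 0, 0, -2, 1], [0.009, 0.047, 0, 0, 0, -2, 1], [0.009, 0.047, 0, 0, 0, -2, 1]]]'

```text
time: 1.1
tool_pos: [0.3312, -0.2762, 0.4107]
tool_rot: [-0.0, 0.999, 0.054, -0.0]
contact_force: [0.5, 0.9, -0.6]
gripper_width: 1.0
grasp_force: 0.0
```

Call:
play_rows --series '[[[0.009, 0.047, 0, 0, 0, -2, 1], [0.009, 0.047, 0, 0, 0, -2, 1], [0.009, 0.047, 0, 0, 0, -2, 1], [0.009, 0.047, 0, 0, 0, 0, 1], [0.009, 0.047, 0, 0, 0, 0, 1], [0.009, 0.047, 0, 0, 0, 0, 1], [0.009, 0.047, 0, 0, 0, 0, 1], [0.009, 0.047, 0, 0, 0, 0, 1], [0.009, 0.04, 0, 0, 0, 0, 1], [0, 0, 0, 0, 0, 0, 1]]]'

```text
time: 2.1
tool_pos: [0.412, 0.1418, 0.4101]
tool_rot: [-0.0, 1.0, 0.007, -0.001]
contact_force: [-0.2, -0.9, -0.6]
gripper_width: 1.002
grasp_force: 0.0
```

```bash
cat >> h.py <<'E'
def wproj(c,X):
    p=c['R']@np.array(X)+np.array(c['t']).ravel(); th=np.arctan2(np.hypot(p[0],p[1]),p[2]); n=np.hypot(p[0],p[1])+1e-9
    K=c['mtx']; return np.array([K[0,2]+K[0,0]*th*p[0]/n,K[1,2]+K[1,1]*th*p[1]/n])
def wpx(c,u,v,z):
    K=c['mtx'];a=np.array([(u-K[0,2])/K[0,0],(v-K[1,2])/K[1,1]]);th=np.hypot(*a)
    d=c['R'].T@np.array([*(a/th*np.sin(th)),np.cos(th)]);o=-c['R'].T@np.array(c['t']).ravel()
    return o+d*(z-o[2])/d[2]
np.set_printoptions(precision=4,suppress=True)
def st():
    s=manip.state();q=s['tool_rot']
    w,x,y,z=q;R=np.array([[1-2*(y*y+z*z),2*(x*y-w*z)],[2*(x*y+w*z),1-2*(x*x+z*z)]])
    print('t %.2f'%s['time'],'p',s['tool_pos'],'yaw %.1f'%np.degrees(np.arctan2(R[1,0],R[0,0])),'j',s['joint_pos'].round(2),'w %.2f gf %.1f'%(s['gripper_width'],s['grasp_force']),'F',s['contact_force'])
E
python3 - <<'E'
from h import *
st();w=grab('wrist','w1.png')
print(w['mtx'],-w['R'].T@w['t'])
for p in [(.42,.19,.313),(.436,.18,.313)]: print(wproj(w,p))
E
```

```text
t 2.10 p [0.412  0.1418 0.4101] yaw 0.8 j [ 0.16 -0.45  1.75  0.    1.84  1.72] w 1.00 gf 0.0 F [-0.1512 -0.9056 -0.639 ]
[[309.7069   0.     325.9723]
 [  0.     309.7069 204.6006]
 [  0.       0.       1.    ]] [0.4807 0.1422 0.5528]
[266.3619 195.9961]
[278.081  176.5708]
```

View pics/w1.png

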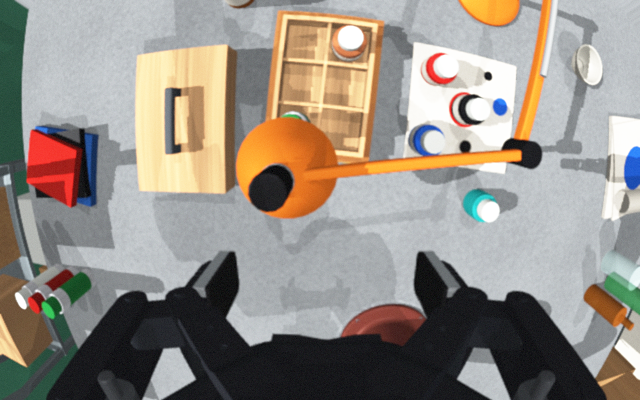

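The wrist view shows the socket top at about (267,191), which agrees with the top-camera estimate (0.423, 0.189). Next: descend, grip it and swing the lamp.

Call:
play_rows --series '[[[0.011, 0.047, 0, 0, 0, -0.8, 1], [0, 0, -0.034, 0, 0, 0, 1], [0, 0, -0.04, 0, 0, 0, 1], [0, 0, -0.03, 0, 0, 0, 1], [0, 0, -0.03, 0, 0, 0, 1], [0, 0, 0, 0, 0, 0, 0], [0, 0, 0, 0, 0, 0, 0], [0, 0, 0, 0, 0, 0, 0], [0, 0, 0, 0, 0, 0, 0], [0, 0, 0, 0, 0, 0, 0]]]'

```text
time: 3.15
tool_pos: [0.4244, 0.1855, 0.2805]
tool_rot: [-0.001, 1.0, -0.004, 0.002]
contact_force: [-0.2, 0.5, 6.8]
gripper_width: 0.383
grasp_force: 59.6
```

```bash
python3 -c "
from h import *
st()"
```

```text
t 3.15 p [0.4244 0.1855 0.2805] yaw -0.5 j [ 0.25 -0.38  1.91  0.    1.6   1.83] w 0.38 gf 59.6 F [-0.1916  0.5319  6.752 ]
```

Call:
play_rows --series '[[[0.001, -0.01, 0.004, 0, 0, 0, 0], [0.003, -0.02, 0, 0, 0, 0, 0], [0.003, -0.025, 0, 0, 0, 0, 0], [0.003, -0.025, 0, 0, 0, 0, 0], [0.003, -0.025, 0, 0, 0, 0, 0], [0.003, -0.025, 0, 0, 0, 0, 0], [0.003, -0.025, 0, 0, 0, 0, 0], [0.003, -0.025, 0, 0, 0, 0, 0], [0.003, -0.025, 0, 0, 0, 0, 0], [0.003, -0.025, 0, 0, 0, 0, 0]]]'

```text
time: 4.15
tool_pos: [0.451, -0.0453, 0.2807]
tool_rot: [-0.001, 1.0, -0.003, -0.001]
contact_force: [-0.6, 2.6, -3.1]
gripper_width: 0.378
grasp_force: 61.8
```

```bash
python3 -c "
from h import *
st()"
```

```text
t 4.15 p [ 0.451  -0.0453  0.2807] yaw -0.3 j [-0.27 -0.4   1.93  0.    1.61  1.31] w 0.38 gf 61.8 F [-0.5663  2.6473 -3.114 ]
```

Call:
play_rows --series '[[[0.004, -0.028, 0, 0, 0, 0, 0], [0.004, -0.028, 0, 0, 0, 0, 0], [0.004, -0.028, 0, 0, 0, 0, 0], [0.004, -0.028, 0, 0, 0, 0, 0], [0.004, -0.028, 0, 0, 0, 0, 0], [0.004, -0.028, 0, 0, 0, 0, 0], [0.004, -0.028, 0, 0, 0, 0, 0], [0.004, -0.028, 0, 0, 0, 0, 0], [0.004, -0.028, 0, 0, 0, 0, 0], [0.004, -0.028, 0, 0, 0, 0, 0]]]'

```text
time: 5.15
tool_pos: [0.4913, -0.3245, 0.2806]
tool_rot: [-0.002, 1.0, -0.002, -0.001]
contact_force: [0.6, 5.6, 0.0]
gripper_width: 0.38
grasp_force: 59.6
```

Call:
play_rows --series '[[[0.004, -0.028, 0, 0, 0, 0, 0], [0.004, -0.024, 0, 0, 0, 0, 0], [0.002, -0.01, 0, 0, 0, 0, 0], [0, 0, 0, 0, 0, 0, 0], [0, 0, 0, 0, 0, 0, 1], [0, 0, 0, 0, 0, 0, 1], [0, 0, 0, 0, 0, 0, 1], [0, 0, 0, 0, 0, 0, 1], [0, 0, 0.04, 0, 0, 0, 1], [0, 0, 0.05, 0, 0, 0, 1]]]'

```text
time: 6.15
tool_pos: [0.5004, -0.3859, 0.3686]
tool_rot: [-0.002, 1.0, -0.004, -0.003]
contact_force: [0.8, -0.8, 0.3]
gripper_width: 1.003
grasp_force: 0.0
```

Run:
```python
from h import *
st();t=grab('top')
f=t['frame'];cv2.imwrite('pics/t1c.png',cv2.resize(f[100:300,200:480],None,fx=2.85,fy=2.85,interpolation=cv2.INTER_CUBIC))
```

```text
t 6.15 p [ 0.5004 -0.3859  0.3686] yaw -0.5 j [-0.77  0.03  1.41 -0.    1.71  0.8 ] w 1.00 gf 0.0 F [ 0.8265 -0.7822  0.3128]
```

View pics/t1c.png

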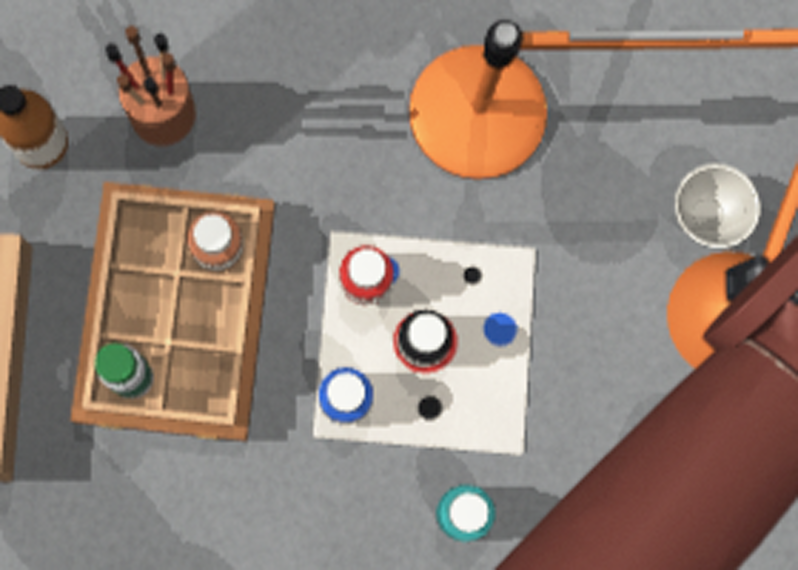

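The shade is parked well right of the sheet. I can now see: can cap (115,362), red cap (368,266), black (429,333), blue (346,393), jar_f (212,233), and all four case corners.

Run:
```python
from h import *
t=load('top')
g=lambda u,v,z: px(t,200+u/2.85,100+v/2.85,z)[:2]
print('can',g(115,361,.138)); 
for n,u,v in(('red',368,266),('blk',429,333),('blue',346,393)): print(n,g(u,v,.073))
print('f',g(212,232,.078))
C=np.array([g(u,v,.03) for u,v in((107,183),(274,200),(245,439),(73,421))]);print(C,C.mean(0))
ex=(C[0]+C[1]-C[2]-C[3]);yaw=np.arctan2(ex[1],ex[0]);ey=C[0]+C[3]-C[1]-C[2];y2=np.arctan2(-ey[0],ey[1]);print('yaw',np.degrees([yaw,y2]),np.hypot(*ex)/2,np.hypot(*ey)/2)
print('div',g(179,273,.04),g(168,346,.04), (g(179,273,.04)+g(168,346,.04))/2)
c=C.mean(0);a=(yaw+y2)/2;e=np.array([np.cos(a),np.sin(a)]);n=np.array([-e[1],e[0]])
for x in(-.073,0,.073):
  for y in(-.0365,.0365): print(x,y,c+x*e+y*n)
D=np.array([g(u,v,.003) for u,v in((330,233),(537,247),(525,454),(314,437))]);print('D',D.mean(0),D)
```

```text
can [0.4707 0.1919]
red [ 0.5801 -0.0506]
blk [ 0.5124 -0.1129]
blue [ 0.4504 -0.0301]
f [0.6115 0.1085]
[[0.673  0.2253]
 [0.6577 0.0483]
 [0.4058 0.072 ]
 [0.4213 0.2487]] [0.5395 0.1486]
yaw [-5.3448 -4.9782] 0.2528504641558055 0.1774723826679888
div [0.5757 0.1446] [0.4991 0.1532] [0.5374 0.1489]
-0.073 -0.0365 [0.4635 0.1188]
-0.073 0.0365 [0.47   0.1915]
0 -0.0365 [0.5362 0.1122]
0 0.0365 [0.5428 0.1849]
0.073 -0.0365 [0.6089 0.1057]
0.073 0.0365 [0.6155 0.1784]
D [ 0.5136 -0.1154] [[ 0.629  -0.0114]
 [ 0.6176 -0.2333]
 [ 0.3969 -0.2186]
 [ 0.4109  0.0017]]
```

Call:
play_rows --series '[[[-0.002, 0.044, 0, 0, 0, -0.5, 1], [-0.002, 0.044, 0, 0, 0, -0.5, 1], [-0.002, 0.044, 0, 0, 0, -0.5, 1], [-0.002, 0.044, 0, 0, 0, -0.5, 1], [-0.002, 0.044, 0, 0, 0, -0.5, 1], [-0.002, 0.044, 0, 0, 0, -0.5, 1], [-0.002, 0.044, 0, 0, 0, -0.5, 1], [-0.003, 0.044, 0, 0, 0, -0.5, 1], [-0.003, 0.044, 0, 0, 0, -0.5, 1], [-0.003, 0.044, 0, 0, 0, -0.1, 1]]]'

```text
time: 7.2
tool_pos: [0.4778, 0.0547, 0.3719]
tool_rot: [0.0, 0.999, -0.044, 0.001]
contact_force: [0.2, 0.1, 0.1]
gripper_width: 1.003
grasp_force: 0.0
```

Call:
play_rows --series '[[[-0.003, 0.044, 0, 0, 0, 0, 1], [-0.002, 0.044, 0, 0, 0, 0, 1], [-0.002, 0.044, -0.02, 0, 0, 0, 1], [0, 0.005, -0.04, 0, 0, 0, 1], [0, 0, -0.04, 0, 0, 0, 1], [0, 0, -0.04, 0, 0, 0, 1], [0, 0, 0, 0, 0, 0, 1]]]'

```text
time: 7.9
tool_pos: [0.4675, 0.1894, 0.2247]
tool_rot: [0.002, 0.999, -0.044, -0.006]
contact_force: [-0.9, 0.7, -0.6]
gripper_width: 1.001
grasp_force: 0.0
```

Run:
```python
from h import *
st();w=grab('wrist','w2.png')
print(wproj(w,(.4705,.1917,.138)))
```

```text
t 7.90 p [0.4675 0.1894 0.2247] yaw -5.0 j [ 0.24 -0.23  1.89 -0.    1.49  1.9 ] w 1.00 gf 0.0 F [-0.8634  0.6522 -0.5816]
[322.0222 205.7484]
```

View pics/w2.png

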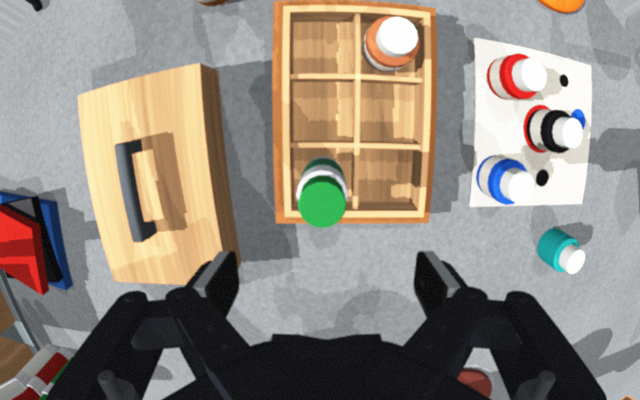

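The can's cap is at (322,203), as predicted (322,206). I descend, grip the body and lift.

Call:
play_rows --series '[[[0.003, 0.002, -0.04, 0, 0, 0, 1], [0, 0, -0.04, 0, 0, 0, 1], [0, 0, -0.04, 0, 0, 0, 1], [0, 0, -0.029, 0, 0, 0, 1], [0, 0, 0, 0, 0, 0, 0], [0, 0, 0, 0, 0, 0, 0], [0, 0, 0, 0, 0, 0, 0], [0, 0, 0, 0, 0, 0, 0], [0, 0, 0, 0, 0, 0, 0]]]'

```text
time: 8.85
tool_pos: [0.4775, 0.1925, 0.0867]
tool_rot: [-0.001, 0.999, -0.044, 0.004]
contact_force: [0.2, -1.3, 7.3]
gripper_width: 0.503
grasp_force: 61.3
```

Call:
play_rows --series '[[[0, 0, 0.03, 0, 0, 0, 0], [0, 0, 0.04, 0, 0, 0, 0], [0, 0, 0.04, 0, 0, 0, 0], [0, 0, 0, 0, 0, 0, 0]]]'

```text
time: 9.25
tool_pos: [0.4787, 0.1931, 0.2014]
tool_rot: [-0.002, 0.999, -0.044, 0.007]
contact_force: [1.0, 0.3, -0.8]
gripper_width: 0.506
grasp_force: 61.7
```

Run:
```python
from h import *
st()
```

```text
t 9.25 p [0.4787 0.1931 0.2014] yaw -5.1 j [ 0.24 -0.2   1.9   0.    1.42  1.9 ] w 0.51 gf 61.7 F [ 0.9822  0.3147 -0.7825]
```

Run:
```python
from h import *
s=grab('scene');f=s['frame']
cv2.imwrite('pics/s1c.png',cv2.resize(f[80:280,240:500],None,fx=3,fy=3,interpolation=cv2.INTER_CUBIC))
```

```text
(no output)
```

View pics/s1c.png

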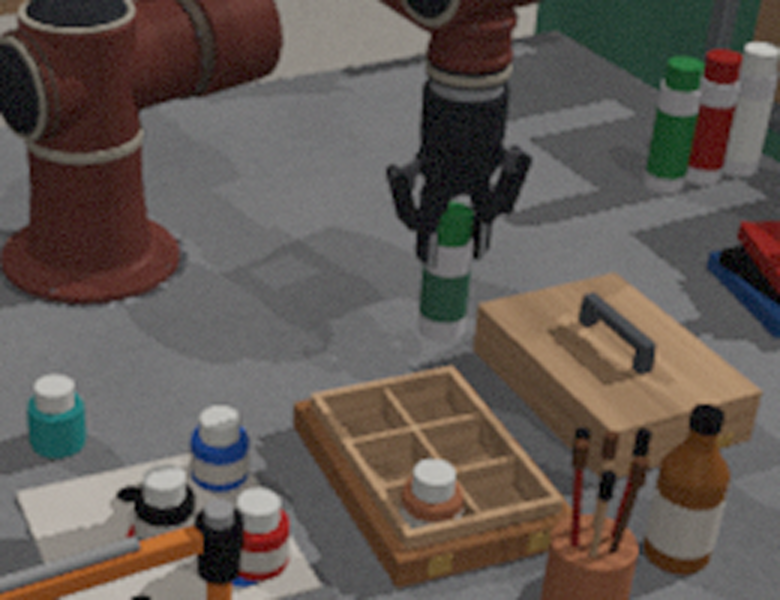

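The can hangs from the fingers, leaning slightly (top 458,210 to foot 443,330). I carry it to free bench at about (0.70, -0.02), beyond the sheet.

Call:
play_rows --series '[[[0.015, -0.015, 0, 0, 0, 0, 0], [0.03, -0.03, 0, 0, 0, 0, 0], [0.03, -0.03, 0, 0, 0, 0, 0], [0.03, -0.03, 0, 0, 0, 0, 0], [0.03, -0.03, 0, 0, 0, 0, 0], [0.03, -0.03, 0, 0, 0, 0, 0], [0.03, -0.028, 0, 0, 0, 0, 0], [0.026, -0.02, 0, 0, 0, 0, 0], [0, 0, -0.04, 0, 0, 0, 0], [0, 0, -0.04, 0, 0, 0, 0]]]'

```text
time: 10.3
tool_pos: [0.6967, -0.0222, 0.1119]
tool_rot: [0.0, 0.999, -0.045, 0.001]
contact_force: [-0.2, -0.7, -3.5]
gripper_width: 0.504
grasp_force: 61.7
```

Call:
play_rows --series '[[[0, 0, -0.02, 0, 0, 0, 0], [0, 0, -0.01, 0, 0, 0, 0], [0, 0, -0.004, 0, 0, 0, 0], [0, 0, 0, 0, 0, 0, 0]]]'

```text
time: 10.7
tool_pos: [0.6956, -0.021, 0.0791]
tool_rot: [0.0, 0.999, -0.044, 0.0]
contact_force: [0.5, 0.6, -0.8]
gripper_width: 0.504
grasp_force: 61.7
```

Run:
```python
from h import *
st();f=grab('scene')['frame']
cv2.imwrite('pics/s2c.png',cv2.resize(f[120:290,230:430],None,fx=3,fy=3,interpolation=cv2.INTER_CUBIC))
```

```text
t 10.70 p [ 0.6956 -0.021   0.0791] yaw -5.1 j [-0.14  0.34  1.55  0.    1.25  1.52] w 0.50 gf 61.7 F [ 0.4605  0.5573 -0.8196]
```

View pics/s2c.png

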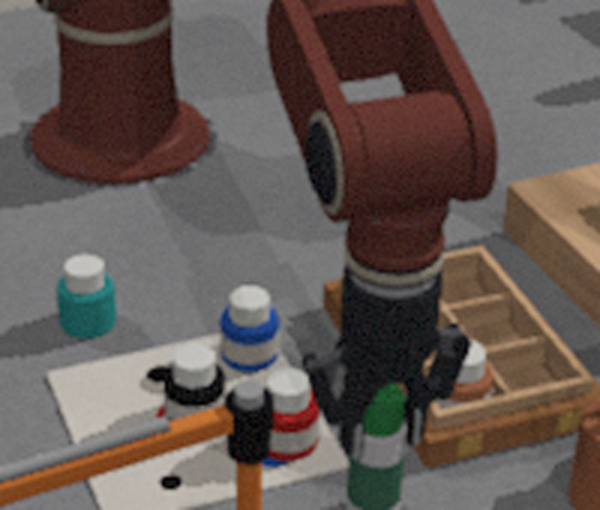

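Call:
play_rows --series '[[[0, 0, -0.002, 0, 0, 0, 0], [0, 0, -0.002, 0, 0, 0, 0], [0, 0, 0, 0, 0, 0, 0]]]'

```text
time: 11.05
tool_pos: [0.6972, -0.0212, 0.0789]
tool_rot: [0.0, 0.999, -0.044, 0.002]
contact_force: [-4.2, 0.4, 12.4]
gripper_width: 0.505
grasp_force: 63.3
```

Call:
play_rows --series '[[[0, 0, -0.002, 0, 0, 0, 0], [0, 0, -0.002, 0, 0, 0, 0], [0, 0, 0, 0, 0, 0, 0]]]'

```text
time: 11.35
tool_pos: [0.6987, -0.0213, 0.079]
tool_rot: [0.0, 0.999, -0.044, 0.004]
contact_force: [-8.8, 0.5, 24.5]
gripper_width: 0.502
grasp_force: 64.6
```

Contact with the bench. I back off the press, release and rise.

Call:
play_rows --series '[[[0, 0, 0.004, 0, 0, 0, 0], [0, 0, 0.002, 0, 0, 0, 0.6], [0, 0, 0, 0, 0, 0, 0.7], [0, 0, 0, 0, 0, 0, 0.8], [0, 0, 0, 0, 0, 0, 1], [0, 0, 0, 0, 0, 0, 1], [0, 0, 0.03, 0, 0, 0, 1], [0, 0, 0.045, 0, 0, 0, 1], [0, 0, 0.045, 0, 0, 0, 1], [-0.02, -0.01, 0, 0, 0, 0, 1]]]'

```text
time: 12.35
tool_pos: [0.6806, -0.031, 0.206]
tool_rot: [0.001, 0.999, -0.043, 0.008]
contact_force: [0.9, -0.7, 0.2]
gripper_width: 1.002
grasp_force: 0.0
```

Call:
play_rows --series '[[[-0.03, -0.01, 0, 0, 0, 0, 1], [-0.03, -0.01, 0, 0, 0, 0, 0.8], [-0.03, 0.01, 0, 0, 0, 0, 0.8], [0, 0, 0, 0, 0, 0, 0.8], [0, 0, 0, 0, 0, 0, 0.8]]]'

```text
time: 12.85
tool_pos: [0.5852, -0.041, 0.1963]
tool_rot: [0.0, 0.999, -0.044, 0.0]
contact_force: [0.6, 0.1, -0.6]
gripper_width: 0.801
grasp_force: 0.0
```

Run:
```python
from h import *
st();w=grab('wrist','w3.png')
for p in [(.58,-.0506,.073),(.5124,-.1129,.073),(.4504,-.0301,.073),(.70,-.02,.13),(.70,-.02,0.)]: print(wproj(w,p))
```

```text
t 12.85 p [ 0.5852 -0.041   0.1963] yaw -5.0 j [-0.2  -0.01  1.74 -0.    1.42  1.46] w 0.80 gf 0.0 F [ 0.6188  0.0679 -0.5954]
[337.077  203.3941]
[405.5801 264.4882]
[326.7403 323.0357]
[279.4644  57.4648]
[297.2073  81.0765]
```

View pics/w3.png

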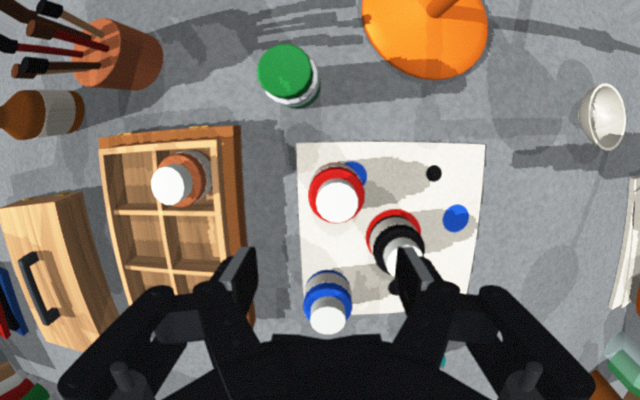

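The can stands upright at (287,75), off the sheet. The jars are where predicted: red cap (338,201), blue (328,318), black (403,262). Next is the red jar.

Call:
play_rows --series '[[[-0.005, -0.01, -0.03, 0, 0, 0, 0.8], [0, 0, -0.04, 0, 0, 0, 0.8], [0, 0, -0.04, 0, 0, 0, 0.8], [0, 0, -0.023, 0, 0, 0, 0.8], [0, 0, -0.01, 0, 0, 0, 0.8], [0, 0, 0, 0, 0, 0, 0], [0, 0, 0, 0, 0, 0, 0], [0, 0, 0, 0, 0, 0, 0], [0, 0, 0, 0, 0, 0, 0]]]'

```text
time: 13.8
tool_pos: [0.5819, -0.0514, 0.0554]
tool_rot: [0.0, 0.999, -0.044, 0.002]
contact_force: [0.0, 0.5, 2.1]
gripper_width: 0.417
grasp_force: 60.2
```

Run:
```python
from h import *
st()
```

```text
t 13.80 p [ 0.5819 -0.0514  0.0554] yaw -5.0 j [-0.22  0.13  1.84 -0.    1.17  1.44] w 0.42 gf 60.2 F [0.0299 0.5204 2.1448]
```

Call:
play_rows --series '[[[0, 0, 0.03, 0, 0, 0, 0], [0, 0, 0.04, 0, 0, 0, 0], [0, 0.01, 0.02, 0, 0, 0, 0], [-0.006, 0.03, 0, 0, 0, 0, 0], [-0.007, 0.04, 0, 0, 0, 0, 0], [-0.007, 0.04, 0, 0, 0, 0, 0], [-0.007, 0.04, 0, 0, 0, 0, 0], [-0.007, 0.04, 0, 0, 0, 0, 0], [-0.005, 0.03, 0, 0, 0, 0, 0], [0, 0.007, 0, 0, 0, 0, 0]]]'

```text
time: 14.8
tool_pos: [0.5406, 0.1887, 0.1439]
tool_rot: [-0.0, 0.999, -0.042, 0.0]
contact_force: [0.4, -0.2, -1.2]
gripper_width: 0.42
grasp_force: 60.4
```

Call:
play_rows --series '[[[0, 0, 0, 0, 0, 0, 0]]]'

```text
time: 14.9
tool_pos: [0.5413, 0.1867, 0.1438]
tool_rot: [0.0, 0.999, -0.043, 0.0]
contact_force: [0.6, -0.7, -1.8]
gripper_width: 0.418
grasp_force: 60.4
```

Run:
```python
from h import *
st()
w=grab('wrist','w4.png')
```

```text
t 14.90 p [0.5413 0.1867 0.1438] yaw -4.9 j [ 0.2  -0.    1.82 -0.    1.32  1.86] w 0.42 gf 60.4 F [ 0.6279 -0.7138 -1.7973]
```

View pics/w4.png

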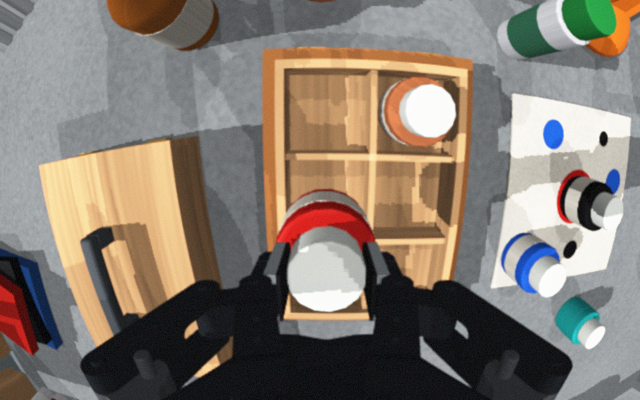

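The red jar is held level over the left middle pocket, in line with the dividers. I lower and release it.

Call:
play_rows --series '[[[0, -0.001, -0.035, 0, 0, 0, 0], [0, 0, -0.025, 0, 0, 0, 0], [0, 0, -0.015, 0, 0, 0, 0], [0, 0, -0.006, 0, 0, 0, 0], [0, 0, 0, 0, 0, 0, 0]]]'

```text
time: 15.45
tool_pos: [0.5415, 0.1842, 0.0622]
tool_rot: [0.0, 0.999, -0.045, -0.0]
contact_force: [0.9, -0.7, -1.3]
gripper_width: 0.416
grasp_force: 60.5
```

Run:
```python
from h import *
st()
```

```text
t 15.45 p [0.5415 0.1842 0.0622] yaw -5.1 j [ 0.2   0.09  1.87 -0.    1.18  1.86] w 0.42 gf 60.5 F [ 0.8965 -0.7076 -1.263 ]
```

Call:
play_rows --series '[[[0, 0, -0.001, 0, 0, 0, 0.5], [0, 0, 0, 0, 0, 0, 0.65], [0, 0, 0, 0, 0, 0, 0.65], [0, 0, 0.03, 0, 0, 0, 0.65], [0, 0, 0.04, 0, 0, 0, 0.8], [-0.003, -0.03, 0.02, 0, 0, 0, 0.8], [-0.004, -0.04, 0, 0, 0, 0, 0.8], [-0.004, -0.04, 0, 0, 0, 0, 0.8], [-0.004, -0.04, 0, 0, 0, 0, 0.8], [-0.004, -0.04, 0, 0, 0, 0, 0.8]]]'

```text
time: 16.45
tool_pos: [0.5224, -0.0064, 0.1524]
tool_rot: [0.0, 0.999, -0.044, 0.001]
contact_force: [0.5, -0.6, 0.1]
gripper_width: 0.804
grasp_force: 0.0
```

Call:
play_rows --series '[[[-0.004, -0.04, 0, 0, 0, 0, 0.8], [-0.004, -0.04, 0, 0, 0, 0, 0.8], [-0.002, -0.027, 0, 0, 0, 0, 0.8], [0, 0, 0, 0, 0, 0, 0.8], [0, 0, 0, 0, 0, 0, 0.8]]]'

```text
time: 16.95
tool_pos: [0.5125, -0.1123, 0.1519]
tool_rot: [-0.0, 0.999, -0.045, 0.0]
contact_force: [0.7, 0.8, 0.8]
gripper_width: 0.799
grasp_force: 0.0
```

Run:
```python
from h import *
st()
w=grab('wrist','w5.png')
for p in [(.5124,-.1129,.073),(.4504,-.0301,.073),(.5415,.185,.078)]: print(wproj(w,p))
```

```text
t 16.95 p [ 0.5125 -0.1123  0.1519] yaw -5.1 j [-0.36 -0.13  1.92  0.    1.34  1.3 ] w 0.80 gf 0.0 F [0.6582 0.7814 0.8274]
[326.6834 213.5208]
[236.5612 290.2831]
[ 40.6102 209.8151]
```

View pics/w5.png

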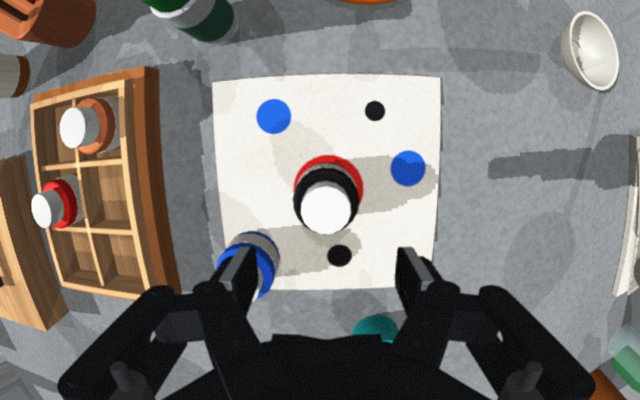

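Red stands in its pocket (55,203) and the black cap at (327,210) is on target. I grip it, lift and carry it over.

Call:
play_rows --series '[[[0, 0, -0.04, 0, 0, 0, 0.8], [0, 0, -0.035, 0, 0, 0, 0.8], [0, 0, -0.022, 0, 0, 0, 0.8], [0, 0, 0, 0, 0, 0, 0], [0, 0, 0, 0, 0, 0, 0], [0, 0, 0, 0, 0, 0, 0], [0, 0, 0, 0, 0, 0, 0], [0, 0, 0.03, 0, 0, 0, 0], [0, 0, 0.04, 0, 0, 0, 0], [0, 0, 0.03, 0, 0, 0, 0]]]'

```text
time: 18.0
tool_pos: [0.5131, -0.1123, 0.1575]
tool_rot: [0.0, 0.999, -0.044, 0.002]
contact_force: [1.1, 1.1, -1.0]
gripper_width: 0.418
grasp_force: 60.4
```

Call:
play_rows --series '[[[-0.005, 0.022, 0, 0, 0, 0, 0], [-0.007, 0.035, 0, 0, 0, 0, 0], [-0.008, 0.035, 0, 0, 0, 0, 0], [-0.008, 0.035, 0, 0, 0, 0, 0], [-0.008, 0.035, 0, 0, 0, 0, 0], [-0.008, 0.035, 0, 0, 0, 0, 0], [-0.005, 0.025, 0, 0, 0, 0, 0], [0, 0.01, 0, 0, 0, 0, 0], [0, 0, 0, 0, 0, 0, 0], [0, 0, 0, 0, 0, 0, 0]]]'

```text
time: 19.0
tool_pos: [0.4638, 0.1194, 0.1548]
tool_rot: [0.0, 0.999, -0.044, 0.0]
contact_force: [0.7, -0.4, -1.9]
gripper_width: 0.418
grasp_force: 60.5
```

Run:
```python
from h import *
st()
```

```text
t 19.00 p [0.4638 0.1194 0.1548] yaw -5.1 j [ 0.1  -0.25  2.02 -0.    1.37  1.76] w 0.42 gf 60.5 F [ 0.6556 -0.4072 -1.869 ]
```

Call:
play_rows --series '[[[0, 0, -0.04, 0, 0, 0, 0], [0, 0, -0.03, 0, 0, 0, 0], [0, 0, -0.015, 0, 0, 0, 0], [0, 0, -0.007, 0, 0, 0, 0], [0, 0, 0, 0, 0, 0, 0]]]'

```text
time: 19.5
tool_pos: [0.4637, 0.1189, 0.0622]
tool_rot: [0.0, 0.999, -0.045, -0.0]
contact_force: [-0.4, 0.3, -1.1]
gripper_width: 0.42
grasp_force: 60.4
```

Run:
```python
from h import *
st()
```

```text
t 19.50 p [0.4637 0.1189 0.0622] yaw -5.1 j [ 0.1  -0.13  2.09 -0.    1.18  1.76] w 0.42 gf 60.4 F [-0.4091  0.2545 -1.1158]
```

Call:
play_rows --series '[[[0, 0, -0.001, 0, 0, 0, 0.5], [0, 0, 0, 0, 0, 0, 0.65], [0, 0, 0, 0, 0, 0, 0.65], [0, 0, 0.03, 0, 0, 0, 0.65], [0, 0, 0.04, 0, 0, 0, 0.8], [-0.001, -0.02, 0.02, 0, 0, 0, 0.8], [-0.004, -0.04, 0, 0, 0, 0, 0.8], [-0.004, -0.04, 0, 0, 0, 0, 0.8], [-0.004, -0.04, 0, 0, 0, 0, 0.8], [0, -0.009, 0, 0, 0, 0, 0.8]]]'

```text
time: 20.5
tool_pos: [0.4503, -0.0319, 0.1521]
tool_rot: [0.001, 0.999, -0.046, 0.001]
contact_force: [0.4, 0.2, -0.5]
gripper_width: 0.799
grasp_force: 0.0
```

Call:
play_rows --series '[[[0, 0, 0, 0, 0, 0, 0.8], [0, 0, 0, 0, 0, 0, 0.8]]]'

```text
time: 20.7
tool_pos: [0.4505, -0.0285, 0.1515]
tool_rot: [-0.0, 0.999, -0.044, 0.0]
contact_force: [-0.5, 0.9, -0.0]
gripper_width: 0.802
grasp_force: 0.0
```

Run:
```python
from h import *
st()
w=grab('wrist')
cv2.imwrite('pics/w6.png',w['frame'])
p=wproj(w,(.4504,-.0301,.073));print(p)
hsv=cv2.cvtColor(w['frame'],cv2.COLOR_BGR2HSV)
m=((hsv[...,2]>170)&(hsv[...,1]<60)).astype(np.uint8)
n,l,s,c=cv2.connectedComponentsWithStats(m)
for i in range(1,n):
  if s[i,4]>300: print(s[i],c[i])
```

```text
t 20.70 p [ 0.4505 -0.0285  0.1515] yaw -5.0 j [-0.23 -0.32  2.09  0.    1.38  1.43] w 0.80 gf 0.0 F [-0.5389  0.8874 -0.0491]
[328.0386 213.4882]
[ 607    0   33   49 1191] [626.2351  19.9395]
[  292     6   217   228 38224] [398.6922 117.6658]
[ 119   12   37   44 1210] [137.1884  33.2868]
[ 65 116  26  42 859] [ 77.4587 136.468 ]
[ 130  189   37   44 1246] [147.675  210.5979]
```

View pics/w6.png

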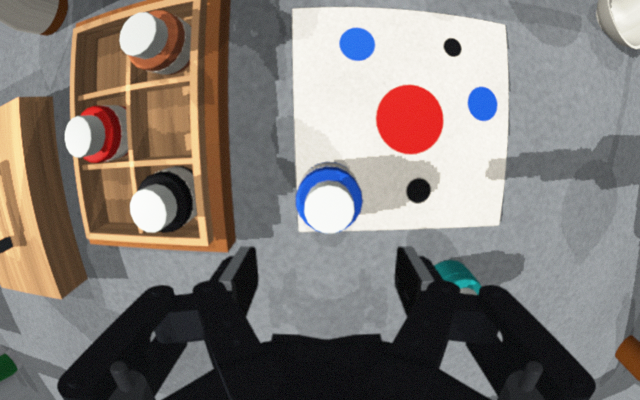

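Blue cap at (330,208) is on target, with red, black and copper all in their pockets. I grip blue and take it to the can's old pocket.

Call:
play_rows --series '[[[0, -0.001, -0.04, 0, 0, 0, 0.8], [0, 0, -0.035, 0, 0, 0, 0.8], [0, 0, -0.022, 0, 0, 0, 0.8], [0, 0, 0, 0, 0, 0, 0], [0, 0, 0, 0, 0, 0, 0], [0, 0, 0, 0, 0, 0, 0], [0, 0, 0, 0, 0, 0, 0], [0, 0, 0.03, 0, 0, 0, 0], [0, 0, 0.04, 0, 0, 0, 0], [0, 0, 0.035, 0, 0, 0, 0]]]'

```text
time: 21.75
tool_pos: [0.4506, -0.0301, 0.1617]
tool_rot: [0.0, 0.999, -0.044, 0.001]
contact_force: [0.7, 0.3, -2.1]
gripper_width: 0.423
grasp_force: 60.3
```

Call:
play_rows --series '[[[0.001, 0.022, 0, 0, 0, 0, 0], [0.003, 0.035, 0, 0, 0, 0, 0], [0.003, 0.035, 0, 0, 0, 0, 0], [0.003, 0.035, 0, 0, 0, 0, 0], [0.004, 0.035, 0, 0, 0, 0, 0], [0.003, 0.035, 0, 0, 0, 0, 0], [0.002, 0.018, 0, 0, 0, 0, 0], [0, 0.006, 0, 0, 0, 0, 0], [0, 0, 0, 0, 0, 0, 0], [0, 0, 0, 0, 0, 0, 0]]]'

```text
time: 22.75
tool_pos: [0.4694, 0.1902, 0.1596]
tool_rot: [0.0, 0.999, -0.044, 0.0]
contact_force: [0.2, 0.3, -1.2]
gripper_width: 0.423
grasp_force: 60.6
```

Run:
```python
from h import *
w=load('wrist')
hsv=cv2.cvtColor(w['frame'],cv2.COLOR_BGR2HSV)
m=(((hsv[...,0]<8)|(hsv[...,0]>172))&(hsv[...,1]>170)&(hsv[...,2]>120)).astype(np.uint8)
n,l,s,c=cv2.connectedComponentsWithStats(m)
for i in range(1,n):
  if s[i,4]>300: print(s[i],c[i],wpx(w,*c[i],.003))
D=np.array([wpx(w,u,v,.003) for u,v in((292,9),(506,24),(500,226),(300,232))]);print(D.mean(0),D)
st()
```

```text
[ 377   85   66   69 3514] [409.2908 119.0333] [ 0.5153 -0.1137  0.003 ]
[ 81 106  33  57 623] [100.5474 132.557 ] [0.5448 0.2199 0.003 ]
[ 0.5146 -0.116   0.003 ] [[ 0.6317 -0.0122  0.003 ]
 [ 0.6184 -0.2338  0.003 ]
 [ 0.3964 -0.2192  0.003 ]
 [ 0.4118  0.0012  0.003 ]]
t 22.75 p [0.4694 0.1902 0.1596] yaw -5.1 j [ 0.24 -0.18  1.96 -0.    1.36  1.9 ] w 0.42 gf 60.6 F [ 0.1605  0.3259 -1.1707]
```

Call:
play_rows --series '[[[0, 0.001, -0.04, 0, 0, 0, 0], [0, 0, -0.03, 0, 0, 0, 0], [0, 0, -0.018, 0, 0, 0, 0], [0, 0, -0.009, 0, 0, 0, 0], [0, 0, 0, 0, 0, 0, 0]]]'

```text
time: 23.25
tool_pos: [0.4694, 0.1909, 0.0621]
tool_rot: [0.0, 0.999, -0.045, -0.0]
contact_force: [-0.1, 0.9, -0.8]
gripper_width: 0.42
grasp_force: 60.5
```

Run:
```python
from h import *
st()
```

```text
t 23.25 p [0.4694 0.1909 0.0621] yaw -5.1 j [ 0.24 -0.06  2.02 -0.    1.18  1.9 ] w 0.42 gf 60.5 F [-0.126   0.9214 -0.8113]
```

Call:
play_rows --series '[[[0, 0, -0.001, 0, 0, 0, 0.5], [0, 0, 0, 0, 0, 0, 0.65], [0, 0, 0, 0, 0, 0, 0.65], [0, 0, 0.03, 0, 0, 0, 0.65], [0, 0, 0.04, 0, 0, 1, 0.65], [0, 0.02, 0.04, 0, 0, 1, 0.65], [0.004, 0.045, 0, 0, 0, 1, 0.65], [0.004, 0.045, 0, 0, 0, 0.8, 0.65], [0.004, 0.045, 0, 0, 0, 0, 0.65], [0.004, 0.045, 0, 0, 0, 0, 0.65]]]'

```text
time: 24.25
tool_pos: [0.4855, 0.394, 0.1722]
tool_rot: [-0.0, 1.0, -0.011, 0.001]
contact_force: [0.4, -0.5, -0.1]
gripper_width: 0.65
grasp_force: 0.0
```

Call:
play_rows --series '[[[0, 0.005, 0, 0, 0, 0, 0.65], [0, 0, 0, 0, 0, 0, 0.65], [0, 0, 0, 0, 0, 0, 0.65]]]'

```text
time: 24.55
tool_pos: [0.4853, 0.3962, 0.1714]
tool_rot: [0.0, 1.0, -0.011, 0.0]
contact_force: [-0.3, 0.0, 0.3]
gripper_width: 0.654
grasp_force: 0.0
```

Run:
```python
from h import *
st()
w=grab('wrist','w7.png')
for p in [(.4855+.055,.396-.0012,.094),(.4855-.055,.396+.0012,.094)]: print(wproj(w,p))
```

```text
t 24.55 p [0.4853 0.3962 0.1714] yaw -1.3 j [ 0.57  0.1   1.67 -0.    1.38  2.16] w 0.65 gf 0.0 F [-0.2543  0.0327  0.3111]
[326.0119 139.1846]
[325.9768 278.6557]
```

View pics/w7.png

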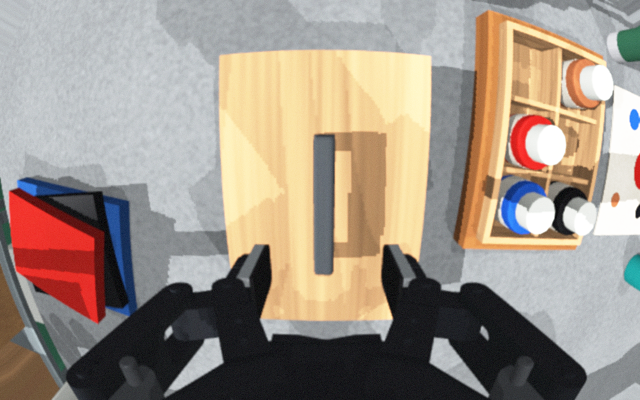

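All jars are in their pockets. The handle runs (324,135) to (323,274), about 3 mm from the prediction, so I correct for that, grip and lift.

Call:
play_rows --series '[[[0.002, 0.002, -0.04, 0, 0, -0.3, 0.65], [0, 0, -0.04, 0, 0, 0, 0.65], [0, 0, -0.022, 0, 0, 0, 0.65], [0, 0, 0, 0, 0, 0, 0], [0, 0, 0, 0, 0, 0, 0], [0, 0, 0, 0, 0, 0, 0], [0, 0, 0, 0, 0, 0, 0], [0, 0, 0, 0, 0, 0, 0]]]'

```text
time: 25.4
tool_pos: [0.4888, 0.3992, 0.0718]
tool_rot: [-0.001, 1.0, -0.014, 0.002]
contact_force: [-0.2, -1.9, 4.8]
gripper_width: 0.173
grasp_force: 61.8
```

Run:
```python
from h import *
st()
```

```text
t 25.40 p [0.4888 0.3992 0.0718] yaw -1.6 j [ 0.57  0.21  1.72 -0.    1.21  2.17] w 0.17 gf 61.8 F [-0.2286 -1.886   4.7797]
```

Call:
play_rows --series '[[[0, 0, 0.02, 0, 0, 0, 0], [0, 0, 0.04, 0, 0, 0, 0], [0, 0, 0.04, 0, 0, 0, 0], [0, 0, 0.015, 0, 0, 0, 0], [0.004, -0.015, 0, 0, 0, -0.5, 0], [0.006, -0.03, 0, 0, 0, -0.5, 0], [0.007, -0.035, 0, 0, 0, -0.5, 0], [0.007, -0.035, 0, 0, 0, -0.5, 0], [0.007, -0.035, 0, 0, 0, -0.5, 0], [0.007, -0.035, 0, 0, 0, -0.5, 0]]]'

```text
time: 26.4
tool_pos: [0.5237, 0.2113, 0.1806]
tool_rot: [0.001, 0.999, -0.04, -0.002]
contact_force: [0.6, -0.2, -3.4]
gripper_width: 0.174
grasp_force: 60.7
```

Call:
play_rows --series '[[[0.007, -0.035, 0, 0, 0, -0.5, 0], [0.005, -0.02, 0, 0, 0, 0, 0], [0.002, -0.01, 0, 0, 0, 0, 0], [0, 0, 0, 0, 0, 0, 0], [0, 0, 0, 0, 0, 0, 0]]]'

```text
time: 26.9
tool_pos: [0.5386, 0.1492, 0.183]
tool_rot: [-0.0, 0.999, -0.044, -0.001]
contact_force: [-0.4, 0.4, -2.9]
gripper_width: 0.172
grasp_force: 60.7
```

Run:
```python
from h import *
st()
w=grab('wrist');f=w['frame']
# predicted lid top corners if centred/aligned
a=np.radians(-5.1);e=np.array([np.cos(a),np.sin(a)]);n=np.array([-e[1],e[0]])
p=manip.state()['tool_pos']
f=f.copy()
for sx,sy in((1,1),(1,-1)):
  q=np.array([.539,.149])+sx*.125*e+sy*.0885*n
  u=wproj(w,(*q,p[2]+.019-.027));print(u);cv2.circle(f,tuple(int(x) for x in u),3,(255,0,255),-1)
  q=np.array([.539,.149])+sx*.127*e+sy*.0905*n
  u=wproj(w,(*q,.03));print('ledge',u);cv2.circle(f,tuple(int(x) for x in u),3,(255,255,0),-1)
cv2.imwrite('pics/w8.png',f)
```

```text
t 26.90 p [0.5386 0.1492 0.183 ] yaw -5.1 j [ 0.14 -0.07  1.82  0.    1.4   1.8 ] w 0.17 gf 60.7 F [-0.4427  0.4021 -2.9336]
[160.232   25.6945]
ledge [232.6714  63.3372]
[492.4498  26.1253]
ledge [419.9832  63.5985]
```

View pics/w8.png

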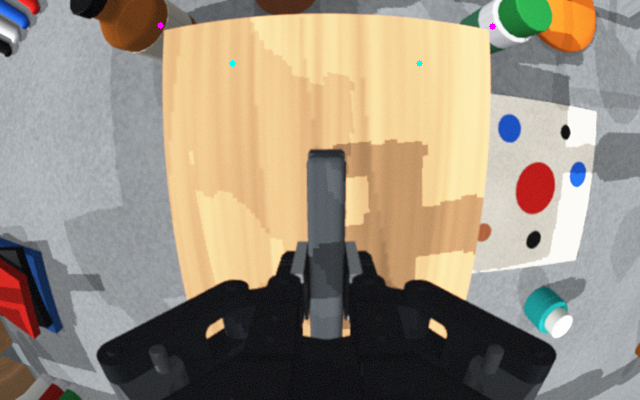

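The lid's front corners (163,28) and (490,28) lie on the predicted marks, so it is centred over the case. I lower it slowly.

Call:
play_rows --series '[[[0, 0, -0.02, 0, 0, 0, 0], [0, 0, -0.02, 0, 0, 0, 0], [0, 0, -0.01, 0, 0, 0, 0], [0, 0, -0.005, 0, 0, 0, 0], [0, 0, -0.004, 0, 0, 0, 0], [0, 0, 0, 0, 0, 0, 0]]]'

```text
time: 27.55
tool_pos: [0.5395, 0.1492, 0.1255]
tool_rot: [-0.0, 0.999, -0.044, 0.0]
contact_force: [0.1, -0.2, -3.7]
gripper_width: 0.168
grasp_force: 60.6
```

Call:
play_rows --series '[[[0, 0, -0.004, 0, 0, 0, 0], [0, 0, -0.004, 0, 0, 0, 0], [0, 0, -0.004, 0, 0, 0, 0], [0, 0, -0.004, 0, 0, 0, 0], [0, 0, 0, 0, 0, 0, 0]]]'

```text
time: 28.05
tool_pos: [0.5388, 0.1488, 0.1084]
tool_rot: [0.0, 0.999, -0.044, -0.001]
contact_force: [-1.1, -0.0, -3.9]
gripper_width: 0.173
grasp_force: 60.7
```

Run:
```python
from h import *
st()
```

```text
t 28.05 p [0.5388 0.1488 0.1084] yaw -5.1 j [0.14 0.01 1.87 0.   1.26 1.8 ] w 0.17 gf 60.7 F [-1.0757 -0.041  -3.938 ]
```

Below the tray top with no side force. I continue down to the ledge.

Call:
play_rows --series '[[[0, 0, -0.003, 0, 0, 0, 0], [0, 0, -0.003, 0, 0, 0, 0], [0, 0, -0.001, 0, 0, 0, 0], [0, 0, 0, 0, 0, 0, 0]]]'

```text
time: 28.45
tool_pos: [0.5393, 0.1489, 0.1022]
tool_rot: [0.0, 0.999, -0.044, -0.0]
contact_force: [-0.3, -0.2, -3.0]
gripper_width: 0.176
grasp_force: 60.7
```

Run:
```python
from h import *
st()
```

```text
t 28.45 p [0.5393 0.1489 0.1022] yaw -5.1 j [ 0.14  0.01  1.88 -0.    1.25  1.8 ] w 0.18 gf 60.7 F [-0.2886 -0.2453 -2.9544]
```

Call:
play_rows --series '[[[0, 0, -0.002, 0, 0, 0, 0], [0, 0, -0.001, 0, 0, 0, 0], [0, 0, 0, 0, 0, 0, 0]]]'

```text
time: 28.75
tool_pos: [0.5396, 0.149, 0.1018]
tool_rot: [0.0, 0.999, -0.044, -0.0]
contact_force: [-7.6, -1.0, 8.1]
gripper_width: 0.171
grasp_force: 62.3
```

Contact came at exactly the seated height (0.1018). I release, rise and return to the lamp socket.

Call:
play_rows --series '[[[0, 0, 0.002, 0, 0, 0, 0.3], [0, 0, 0, 0, 0, 0, 0.6], [0, 0, 0, 0, 0, 0, 0.65], [0, 0, 0, 0, 0, 0, 0.65], [0, 0, 0.03, 0, 0, 0, 0.65], [0, 0, 0.045, 0, 0, 0, 0.65], [0, 0, 0.045, 0, 0, 0, 1], [0, 0, 0.045, 0, 0, 0, 1], [0, 0, 0.045, 0, 0, 0, 1], [0, 0, 0.045, 0, 0, 0, 1]]]'

```text
time: 29.75
tool_pos: [0.5391, 0.1489, 0.358]
tool_rot: [-0.0, 0.999, -0.044, 0.0]
contact_force: [1.4, 0.0, -0.3]
gripper_width: 0.999
grasp_force: 0.0
```

Call:
play_rows --series '[[[0, -0.04, 0.02, 0, 0, 0, 1], [-0.003, -0.045, 0, 0, 0, 0, 1], [-0.003, -0.045, 0, 0, 0, 0, 1], [-0.004, -0.045, 0, 0, 0, 0, 1], [-0.004, -0.045, 0, 0, 0, 0, 1], [-0.004, -0.045, 0, 0, 0, 0, 1], [-0.004, -0.045, 0, 0, 0, 0, 1], [-0.004, -0.045, 0, 0, 0, 0, 1], [-0.004, -0.045, 0, 0, 0, 0, 1], [-0.004, -0.045, 0, 0, 0, 0, 1]]]'

```text
time: 30.75
tool_pos: [0.5049, -0.2979, 0.3761]
tool_rot: [-0.0, 0.999, -0.044, 0.0]
contact_force: [0.4, 0.7, 0.9]
gripper_width: 0.995
grasp_force: 0.0
```

Call:
play_rows --series '[[[-0.004, -0.045, 0, 0, 0, 0, 1], [-0.002, -0.043, 0, 0, 0, 0, 1], [0, 0, 0, 0, 0, 0, 1], [0, 0, 0, 0, 0, 0, 1], [0, 0, 0, 0, 0, 0, 1]]]'

```text
time: 31.25
tool_pos: [0.4996, -0.3833, 0.3763]
tool_rot: [-0.0, 0.999, -0.044, 0.0]
contact_force: [0.9, 0.3, -0.8]
gripper_width: 1.0
grasp_force: 0.0
```

Run:
```python
from h import *
st()
w=grab('wrist');print(wproj(w,(.4995,-.386,.313)))
g=cv2.cvtColor(w['frame'],cv2.COLOR_BGR2HSV)
m=(g[...,2]<60).astype(np.uint8);m[250:]=0
n,l,s,c=cv2.connectedComponentsWithStats(m)
for i in range(1,n):
  if s[i,4]>200: print('dark',s[i],c[i])
t=grab('top')
# lid top corners: light edges vs expectation
a=np.radians(-5.1);e=np.array([np.cos(a),np.sin(a)]);nn=np.array([-e[1],e[0]])
h=cv2.cvtColor(t['frame'],cv2.COLOR_BGR2HSV)
m=((h[...,0]>8)&(h[...,0]<25)&(h[...,1]>70)&(h[...,2]>140)).astype(np.uint8)
n,l,s,c=cv2.connectedComponentsWithStats(m)
for i in range(1,n):
  if s[i,4]>1500:
    r=cv2.minAreaRect(np.argwhere(l==i)[:,::-1].astype(np.float32));print('wood',s[i],r,px(t,*r[0],.09))
print([proj(t,(*(np.array([.539,.149])+sx*.125*e+sy*.0885*nn),.09)) for sx in(1,-1) for sy in(1,-1)])
```

```text
t 31.25 p [ 0.4996 -0.3833  0.3763] yaw -5.0 j [-0.77  0.02  1.41  0.    1.71  0.89] w 1.00 gf 0.0 F [ 0.9385  0.2822 -0.7706]
[329.6534 219.6352]
dark [110  73  21  23 307] [121.0619  84.4593]
dark [ 38 156  19  58 270] [ 45.2852 184.3889]
dark [ 308  164   46   53 1910] [330.099  190.3791]
wood [ 343  116   49   46 1665] ((367.0000305175781, 139.0), (48.066619873046875, 44.90434265136719), 18.434947967529297) [ 0.7404 -0.1589  0.09  ]
wood [ 222  160   73   94 5174] ((257.86834716796875, 206.84298706054688), (63.105316162109375, 89.27780151367188), 6.654425144195557) [0.5341 0.152  0.09  ]
[array([234.0641, 159.5873]), array([294.8901, 165.9339]), array([221.9885, 245.606 ]), array([284.7772, 252.2756])]
```

Run:
```python
from h import *
w=load('wrist');f=w['frame'];g=cv2.cvtColor(f,cv2.COLOR_BGR2HSV)
for v in range(120,262,6): print(v,f[v,330].tolist(), end=' ')
print()
print('row190',[f[190,u].tolist() for u in range(295,370,8)])
m=((g[...,0]>4)&(g[...,0]<18)&(g[...,1]>150)&(g[...,2]>90)).astype(np.uint8)
n,l,s,c=cv2.connectedComponentsWithStats(m)
for i in range(1,n):
  if s[i,4]>400: print('or',s[i],c[i],wpx(w,*c[i],.22))
for v in(180,192,194): print(wpx(w,331,v,.313))
for r in [(.4995,-.386),(.515,-.386)]:
  a=np.linspace(0,6.28,9); print(np.array([wproj(w,(r[0]+.062*np.cos(x),r[1]+.062*np.sin(x),.19)) for x in a]).round().tolist())
```

```text
120 [24, 84, 179] 126 [27, 88, 185] 132 [27, 96, 196] 138 [33, 102, 207] 144 [25, 103, 216] 150 [33, 113, 229] 156 [34, 115, 229] 162 [128, 132, 140] 168 [13, 17, 14] 174 [39, 35, 34] 180 [27, 28, 26] 186 [28, 27, 26] 192 [31, 28, 25] 198 [24, 19, 20] 204 [21, 19, 20] 210 [28, 24, 24] 216 [33, 38, 57] 222 [57, 105, 190] 228 [148, 144, 139] 234 [152, 149, 142] 240 [151, 147, 142] 246 [147, 145, 144] 252 [146, 144, 140] 258 [151, 147, 145] 
row190 [[46, 152, 251], [41, 155, 252], [26, 24, 27], [23, 26, 28], [26, 20, 22], [31, 27, 29], [26, 26, 21], [21, 21, 17], [25, 89, 191], [20, 80, 177]]
or [ 139    0   93   68 4025] [193.3396  28.0067] [ 0.6829 -0.2634  0.22  ]
or [ 272    0  120  223 9470] [334.6549 142.5906] [ 0.5458 -0.3957  0.22  ]
or [ 573    0   61  145 6908] [605.8487  69.6437] [ 0.6367 -0.7649  0.22  ]
or [ 554  294   42   65 1321] [574.4815 324.9561] [ 0.2462 -0.7692  0.22  ]
[ 0.5276 -0.3893  0.313 ]
[ 0.5192 -0.3886  0.313 ]
[ 0.5178 -0.3885  0.313 ]
[[323.0, 127.0], [284.0, 148.0], [272.0, 189.0], [293.0, 225.0], [333.0, 237.0], [371.0, 219.0], [385.0, 180.0], [366.0, 141.0], [324.0, 127.0]]
[[322.0, 112.0], [283.0, 133.0], [271.0, 175.0], [291.0, 212.0], [332.0, 224.0], [370.0, 206.0], [384.0, 166.0], [365.0, 126.0], [322.0, 112.0]]
```

The lamp axis is now at about (0.517, -0.387): both socket and shade edges agree, 17 mm further in x than the tool. I grip it there and swing back.

Call:
play_rows --series '[[[0.017, -0.004, 0, 0, 0, 0, 1], [0, 0, -0.03, 0, 0, 0, 1], [0, 0, -0.04, 0, 0, 0, 1], [0, 0, -0.027, 0, 0, 0, 1], [0, 0, 0, 0, 0, 0, 0], [0, 0, 0, 0, 0, 0, 0], [0, 0, 0, 0, 0, 0, 0], [0, 0, 0, 0, 0, 0, 0], [0, 0, 0, 0, 0, 0, 0]]]'

```text
time: 32.25
tool_pos: [0.5173, -0.3886, 0.2829]
tool_rot: [0.001, 0.999, -0.044, 0.002]
contact_force: [-0.1, 1.0, 6.9]
gripper_width: 0.382
grasp_force: 60.0
```

Run:
```python
from h import *
st()
```

```text
t 32.25 p [ 0.5173 -0.3886  0.2829] yaw -5.0 j [-0.76  0.08  1.5   0.    1.56  0.9 ] w 0.38 gf 60.0 F [-0.1182  0.9711  6.9076]
```

Call:
play_rows --series '[[[0, 0.01, 0.004, 0, 0, 0, 0], [0, 0.025, 0, 0, 0, 0, 0], [-0.001, 0.03, 0, 0, 0, 0, 0], [0, 0.03, 0, 0, 0, 0, 0], [0, 0.03, 0, 0, 0, 0, 0], [-0.001, 0.03, 0, 0, 0, 0, 0], [0, 0.03, 0, 0, 0, 0, 0], [0, 0.03, 0, 0, 0, 0, 0], [-0.001, 0.03, 0, 0, 0, 0, 0], [0, 0.02, 0, 0, 0, 0, 0]]]'

```text
time: 33.25
tool_pos: [0.5128, -0.122, 0.2838]
tool_rot: [0.001, 0.999, -0.044, -0.0]
contact_force: [-11.0, 0.3, 2.6]
gripper_width: 0.278
grasp_force: 7.1
```

Call:
play_rows --series '[[[0, 0.009, 0, 0, 0, 0, 0], [0, 0, 0, 0, 0, 0, 0], [0, 0, 0, 0, 0, 0, 0]]]'

```text
time: 33.55
tool_pos: [0.5132, -0.1141, 0.2834]
tool_rot: [-0.0, 0.999, -0.044, -0.0]
contact_force: [-1.0, 0.6, -0.1]
gripper_width: 0.0
grasp_force: 0.7
```

Run:
```python
from h import *
st()
```

```text
t 33.55 p [ 0.5132 -0.1141  0.2834] yaw -5.0 j [-0.36 -0.21  1.78  0.    1.58  1.3 ] w 0.00 gf 0.7 F [-0.9681  0.5568 -0.109 ]
```

The socket slipped out near the end of the swing. I rise and find where the lamp is.

Call:
play_rows --series '[[[0, 0, 0.03, 0, 0, 0, 0], [0, 0, 0.04, 0, 0, 0, 0.5], [0, 0, 0.02, 0, 0, 0, 1], [0, 0, 0, 0, 0, 0, 1], [0, 0, 0, 0, 0, 0, 1]]]'

```text
time: 34.05
tool_pos: [0.5135, -0.1149, 0.3731]
tool_rot: [0.0, 0.999, -0.045, 0.0]
contact_force: [-0.4, -0.3, -0.9]
gripper_width: 0.678
grasp_force: 0.0
```

```bash
cat >> h.py <<'E'
from scipy.optimize import least_squares
def lamp(w):
    "socket top circle fitted to the dark blob's extent, wrist view"
    g=cv2.cvtColor(w['frame'],cv2.COLOR_BGR2HSV)
    m=((g[...,2]<62)).astype(np.uint8);m[245:]=0
    n,l,s,c=cv2.connectedComponentsWithStats(m)
    for i in range(1,n):
        if 900<s[i,4]<6000:
            x0,y0,W,H=s[i,:4];a=np.linspace(0,2*np.pi,60)
            def r(p):
                q=np.array([wproj(w,(p[0]+.017*np.cos(k),p[1]+.017*np.sin(k),z)) for k in a for z in(.313,.262)])
                return [q[:,0].min()-x0,q[:,0].max()-x0-W,q[:,1].max()-y0-H]
            o=least_squares(r,wpx(w,*c[i],.3)[:2],diff_step=1e-3);print('dark',s[i],c[i],'-> axis',o.x,'res',o.fun)
    m=((g[...,0]>4)&(g[...,0]<18)&(g[...,1]>150)&(g[...,2]>90)).astype(np.uint8)
    n,l,s,c=cv2.connectedComponentsWithStats(m)
    for i in range(1,n):
        if s[i,4]>1500: print('or',s[i],c[i])
E
python3 - <<'E'
from h import *
st();w=grab('wrist','w9.png');lamp(w)
E
```

```text
t 34.05 p [ 0.5135 -0.1149  0.3731] yaw -5.1 j [-0.36 -0.23  1.64 -0.    1.72  1.3 ] w 0.68 gf 0.0 F [-0.449  -0.3422 -0.89  ]
dark [ 308  151   46   53 1888] [330.1637 177.5381] -> axis [ 0.5424 -0.121 ] res [-2.4331  2.4426  0.09  ]
or [ 306    0   85   53 2314] [358.4196  26.8639]
or [  272     0   304   214 10341] [379.3659 138.2461]
or [ 115   20   57   47 1562] [144.8316  44.1556]
```

Call:
play_rows --series '[[[0.015, -0.003, 0, 0, 0, 8.5, 1], [0.014, -0.003, 0, 0, 0, 8.5, 1], [0, 0, 0, 0, 0, 8.5, 1], [0, 0, 0, 0, 0, 8.5, 1], [0, 0, 0, 0, 0, 8.5, 1], [0, 0, 0, 0, 0, 8.5, 1], [0, 0, 0, 0, 0, 8.5, 1], [0, 0, 0, 0, 0, 8.5, 1], [0, 0, 0, 0, 0, 8.5, 1], [0, 0, 0, 0, 0, 8.5, 1]]]'

```text
time: 35.1
tool_pos: [0.5417, -0.1201, 0.3705]
tool_rot: [-0.002, 0.765, 0.645, -0.001]
contact_force: [-0.3, 0.8, -0.8]
gripper_width: 1.0
grasp_force: 0.0
```

Call:
play_rows --series '[[[0, 0, 0, 0, 0, 8.5, 1], [0, 0, 0, 0, 0, 0, 1], [0, 0, 0, 0, 0, 0, 1]]]'

```text
time: 35.4
tool_pos: [0.542, -0.1201, 0.3716]
tool_rot: [-0.001, 0.718, 0.696, -0.001]
contact_force: [-0.9, 0.0, 0.3]
gripper_width: 1.0
grasp_force: 0.0
```

Run:
```python
from h import *
st();w=grab('wrist','w10.png');lamp(w);print(wproj(w,(.5424,-.121,.313)))
```

```text
t 35.40 p [ 0.542  -0.1201  0.3716] yaw 88.3 j [-0.35 -0.16  1.58 -0.    1.72 -0.32] w 1.00 gf 0.0 F [-0.8838  0.0082  0.3364]
dark [   0    0   42   48 1635] [17.5988 21.2575] -> axis [0.2087 0.0946] res [-2.6356  2.1171 -0.0933]
dark [   0   45   29  146 2971] [ 11.032  114.4332] -> axis [ 0.183  -0.0656] res [-8.5924  6.8539  0.3128]
dark [  26   95   63   69 2977] [ 56.9268 128.7618] -> axis [ 0.2821 -0.0447] res [ 4.6438 -3.8738 -0.1347]
dark [ 302  186   46   56 2039] [324.5709 214.2678] -> axis [ 0.5418 -0.1187] res [-1.802   1.7991  0.0939]
or [  529     0    86   338 14739] [577.9742 173.2263]
or [ 270  128  112  108 5303] [327.9176 179.8929]
or [ 415  149   90   80 3163] [452.1799 199.7382]
or [   0  222   43  146 3005] [ 13.0296 306.1285]
[325.9538 222.3075]
```

Both views agree on the axis (0.542, -0.119). I close along x this time and pull.

Call:
play_rows --series '[[[0, 0.001, -0.03, 0, 0, 0, 1], [0, 0, -0.04, 0, 0, 0, 1], [0, 0, -0.022, 0, 0, 0, 1], [0, 0, 0, 0, 0, 0, 0], [0, 0, 0, 0, 0, 0, 0], [0, 0, 0, 0, 0, 0, 0], [0, 0, 0, 0, 0, 0, 0], [0, 0, 0, 0, 0, 0, 0]]]'

```text
time: 36.25
tool_pos: [0.5433, -0.1194, 0.2841]
tool_rot: [0.002, 0.717, 0.697, 0.001]
contact_force: [-1.0, 0.1, 5.7]
gripper_width: 0.381
grasp_force: 59.7
```

Run:
```python
from h import *
st()
```

```text
t 36.25 p [ 0.5433 -0.1194  0.2841] yaw 88.4 j [-0.35 -0.14  1.71 -0.    1.57 -0.32] w 0.38 gf 59.7 F [-0.9793  0.0677  5.7046]
```

Call:
play_rows --series '[[[-0.004, 0.001, 0.003, 0, 0, 0, 0], [-0.006, 0.001, 0, 0, 0, 0, 0], [-0.006, 0.001, 0, 0, 0, 0, 0], [-0.006, 0.001, 0, 0, 0, 0, 0], [-0.006, 0.001, 0, 0, 0, 0, 0], [0, 0, 0, 0, 0, 0, 0], [0, 0, 0, 0, 0, 0, 0]]]'

```text
time: 36.95
tool_pos: [0.514, -0.1134, 0.2842]
tool_rot: [-0.001, 0.716, 0.698, 0.0]
contact_force: [1.6, 3.4, -1.9]
gripper_width: 0.381
grasp_force: 61.1
```

Run:
```python
from h import *
st()
w=grab('wrist');lamp(w)
```

```text
t 36.95 p [ 0.514  -0.1134  0.2842] yaw 88.5 j [-0.36 -0.21  1.77  0.    1.58 -0.33] w 0.38 gf 61.1 F [ 1.6443  3.4104 -1.9327]
dark [   0   95   67   79 3546] [ 29.9391 137.5358] -> axis [ 0.3263 -0.0369] res [-7.9464  5.626   0.2752]
dark [298 222  58  23 995] [326.0834 234.9126] -> axis [ 0.516  -0.0779] res [-15.1405  15.1871   1.2877]
or [ 577    0   51  265 7563] [606.0714 130.6332]
or [ 341  142   61  110 2893] [380.1193 204.7352]
or [ 251  145   56  108 1889] [267.1747 207.3542]
or [ 447  158  116   97 3086] [492.6215 221.5029]
or [ 518  271   80   81 2581] [564.1775 311.802 ]
```

Call:
play_rows --series '[[[0, 0, 0, 0, 0, 0, 0.5], [0, 0, 0, 0, 0, 0, 0.8], [0, 0, 0, 0, 0, 0, 1], [0, 0, 0, 0, 0, 0, 1], [0, 0, 0.03, 0, 0, 0, 1], [0, 0, 0.04, 0, 0, 0, 1], [0, 0, 0.02, 0, 0, 0, 1], [0, 0, 0, 0, 0, 0, 1], [0, 0, 0, 0, 0, 0, 1]]]'

```text
time: 37.9
tool_pos: [0.5144, -0.1142, 0.3742]
tool_rot: [0.0, 0.717, 0.697, -0.0]
contact_force: [0.8, 0.0, 0.1]
gripper_width: 0.999
grasp_force: 0.0
```

Run:
```python
from h import *
st()
w=grab('wrist');lamp(w)
```

```text
t 37.90 p [ 0.5144 -0.1142  0.3742] yaw 88.4 j [-0.36 -0.23  1.64 -0.    1.73 -0.33] w 1.00 gf 0.0 F [0.7725 0.0051 0.0638]
dark [   0    0   53   46 1527] [26.9345 18.7754] -> axis [0.1921 0.0984] res [ 2.9479 -2.3905  0.1079]
dark [   0   41   38  155 4145] [ 15.9959 117.0753] -> axis [ 0.1637 -0.0672] res [-3.8935  3.1312  0.1535]
dark [  35   94   64   71 2974] [ 66.2266 129.0659] -> axis [ 0.2679 -0.0422] res [ 4.5367 -3.8438 -0.1342]
dark [ 303  186   46   56 1983] [325.4443 214.4735] -> axis [ 0.515  -0.1139] res [-1.4778  1.4784  0.0766]
or [  534     0    82   339 13533] [581.5904 171.7904]
or [ 270  129  112  107 4976] [328.1831 181.4134]
or [ 428  153   91   78 2803] [465.842  203.1509]
or [   0  222   46  149 3526] [ 14.4728 304.924 ]
```

The shade axis measures (0.515, -0.114), on the disc centre (0.515, -0.115). I clear the arm and check the scene numerically.

Call:
play_rows --series '[[[0, 0, 0.04, 0, 0, 0, 1], [0, 0, 0.04, 0, 0, 0, 1], [-0.02, -0.04, 0, 0, 0, 0, 1], [-0.02, -0.04, 0, 0, 0, 0, 1], [-0.02, -0.04, 0, 0, 0, 0, 1], [-0.02, -0.04, 0, 0, 0, 0, 1], [-0.02, -0.04, 0, 0, 0, 0, 1], [-0.02, -0.04, 0, 0, 0, 0, 1], [0, -0.04, 0, 0, 0, 0, 1], [0, 0, 0, 0, 0, 0, 1]]]'

```text
time: 38.95
tool_pos: [0.3928, -0.3974, 0.4498]
tool_rot: [-0.003, 0.718, 0.696, -0.0]
contact_force: [0.5, 0.3, -1.6]
gripper_width: 0.997
grasp_force: 0.0
```

Run:
```python
from h import *
st();t=grab('top','t9.png');s=grab('scene','s9.png')
def blobs(c,lo,hi,mn,name):
    h=cv2.cvtColor(c['frame'],cv2.COLOR_BGR2HSV);m=cv2.inRange(h,np.array(lo),np.array(hi))
    n,l,st_,ce=cv2.connectedComponentsWithStats(m)
    for i in range(1,n):
        if st_[i,4]>mn: print(name,st_[i],ce[i])
blobs(t,(50,100,40),(80,255,255),60,'green top');print('exp can',proj(t,(.695,-.022,.13)))
blobs(s,(50,100,40),(85,255,255),60,'green scene');print('exp can s',proj(s,(.695,-.022,.13)),proj(s,(.695,-.022,0)))
blobs(t,(82,100,60),(96,255,255),60,'turq');print(proj(t,(.334,-.15,.05)))
blobs(t,(8,70,140),(25,255,255),500,'wood/orange')
blobs(t,(0,0,0),(180,255,50),100,'dark');print('exp socket',proj(t,(.515,-.1145,.313)))
t0=cv2.imread('pics/t0.png');d=cv2.absdiff(t0,t['frame']).max(2)
for n,(x,y,w,h) in dict(pot=(236,108,34,42),bottle=(194,126,32,34),bowl=(434,155,36,34)).items(): print(n,d[y:y+h,x:x+w].mean(),(d[y:y+h,x:x+w]>60).mean())
```

```text
t 38.95 p [ 0.3928 -0.3974  0.4498] yaw 88.1 j [-0.92 -0.14  1.44 -0.    1.84 -0.89] w 1.00 gf 0.0 F [ 0.4754  0.277  -1.5608]
green top [313 145  13  14 141] [319.2695 151.695 ]
green top [ 26 343  23  22 315] [ 37.4159 352.0857]
green top [  0 350  22  19 330] [  9.8152 358.4091]
green top [ 549  358   62   30 1095] [578.5169 372.4868]
exp can [320.091  149.3534]
green scene [ 419    0   74  110 3705] [454.2729  49.9725]
green scene [484  26  46  71 872] [506.0745  53.4771]
green scene [ 533   41  103   44 1226] [574.7096  64.7072]
green scene [456 117  16  22 260] [463.1346 128.1192]
green scene [515 135  30  18  90] [527.9111 144.3111]
green scene [  18  159   33   77 1010] [ 34.3564 197.1871]
green scene [603 175  37  33 434] [621.0991 190.4493]
green scene [349 247  16  19 243] [356.1481 256.2593]
green scene [346 273  18  18 158] [355.0063 282.3101]
green scene [ 591  304   49   96 1136] [619.8521 361.4842]
exp can s [357.0569 253.1226] [354.514  292.5523]
turq [353 270  21  20 146] [361.8493 279.4932]
[362.686  280.1011]
wood/orange [ 324    0  205   73 8894] [442.1027  27.97
[... 387 characters left out ...]
]
dark [457 193  16  14 142] [465.338  199.4085]
dark [526 193  35  23 234] [542.2778 203.2778]
dark [351 196  14  15 166] [357.4639 203.1687]
dark [501 210  19  20 195] [510.1385 218.1026]
dark [ 49 220  39  52 566] [ 75.9664 240.6254]
dark [527 231  14  28 177] [533.226  243.7458]
dark [506 243  34  43 586] [518.0119 262.8754]
dark [ 10 258  34  13 235] [ 22.1064 266.0213]
dark [525 280  20  21 139] [533.6691 290.6547]
dark [232 324  32  23 115] [247.313  333.1652]
dark [ 211  342   58   58 1430] [243.0189 369.8469]
dark [159 367  46  33 257] [180.7821 380.5837]
exp socket [358.5114 201.356 ]
pot 7.254901960784314 0.0
bottle 10.568933823529411 0.0
bowl 32.86274509803921 0.21160130718954248
```

```bash
python3 -c "
from h import *
print(manip.job_done())"
```

```text
the job is handed in; nothing more can be done
None
```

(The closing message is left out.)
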